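# Seat the boring head on its three-groove setting stand

### The arm

A 7-joint arm with a two-finger parallel gripper is mounted at the origin on the work surface. World frame = base frame: x ahead of the robot, y to its left, z up, the work surface at z = 0. Lengths are in m, angles in degrees, forces in N, time in s.
With the tool pointing down it reaches from about 0.35 to 0.775 m from the base axis. Payload 3.1 kg.
Tool frame: the origin (TCP) lies on the centre line of the jaws, within the pads' length; the fingertips stand 17 mm ahead of it and the grasp point (between the pads) lies 2 mm behind it (robot.tip_reach is the distance from the TCP to the fingertips, in m); z points along the fingers, y is the direction in which the jaws open and shut (so a half turn about z gives the same grasp; the last joint's range is limited). The gripper opens to 85 mm and grips with 20 to 120 N. Pads are 22 mm wide; open, the fingers measure 114 mm over their backs; the gripper's body (76 mm by 85 mm) begins 54 mm behind the grasp point. The pads swing forward as they close: fully open they stand 13 mm farther back than shut.
Start: joints at [66.881, 17.813, 0.802, 86.603, -0.252, 75.585, -1.558], TCP at [0.195, -0.514, 0.248] pointing down, gripper open.
Joint ranges: [-154.91, 154.91], [-16.99, 109.72], [-72.82, 74.43], [7.12, 147.25], [-82.49, 262.49], [11.32, 116.49], [-174.64, 174.64]. Speed limits (degrees/s): [159.86, 159.86, 180, 180, 180, 180, 180].

### API

Orientations are given as [roll, pitch, yaw] about the fixed x, y, z axes, in that order (R = Rz(yaw) Ry(pitch) Rx(roll)).
In Python, from station import robot, fingers, vision, workorder, recognise gives the robot as it stands. Calls block until the motion is done:
- robot.move_to(position, orientation): joint-space move of the TCP to a pose.
- robot.line_to(position, orientation=None, velocity=0.15, f_stop=None): straight line of the TCP; orientation=None keeps the orientation; velocity is the mean speed in m/s. With f_stop (N) it stops when the force on the tool has changed by that much, and returns True; else False.
- robot.move_j(angles): joint-space move.
- fingers.gripper_to(opening, force=None): opening from 0.0 (shut) to 1.0 (fully open); force is the grip in N (None keeps the last); returns when the fingers have stopped.
- robot.pause(seconds).
- robot.inverse_kinematics(position, orientation): joint angles nearest the present ones, or None.
- vision.grab_frame(name): name is "side" or "top"; returns the picture (480x640x3 uint8, red, green, blue); there is no depth.
- vision.calibration(name): a dict with "mtx" (3x3 intrinsics, pixels), "extrinsics" (4x4, takes a point from world to camera coordinates). Camera axes: x right, y up, looking along -z (the intrinsics and any distortion apply to the point x, -y, -z); pixel columns grow to the right and rows downward; lengths in m; the calibration is good to about 2 mm. A picture is of the moment at which its call begins. calibration takes no time and is no camera call.
A pose or a line that the arm cannot do raises robot.PlanningError and nothing moves.
- workorder.close_job(): hands the job in, once; it reports no verdict.
Trained networks look in the newest picture that a camera, given by its name, has taken for a name from the list of things; names that differ only in an ending like _2 or _b are one class to them, and where a whole thing is asked for, a point or a joint stands for the part that bears it (a point fixed in the world has none). Each returns a list of dicts, best first, with "p" (0 to 1); they miss things now and then, are a little off and sometimes report something else, mostly with a low value. They report only what shows in the picture. A call takes as long as a camera call. They do not tell look-alikes from the thing itself.
- recognise(label, camera): "rect" ([centre column, centre row, width, height] in pixels, round what is visible of it).
Readings, each from a call of its own:
- robot.current_time_s(): time.
- robot.current_joint_positions(): joint angles.
- robot.current_dq(): joint speeds.
- robot.current_joint_torque(): joint torques, N m.
- robot.current_tool_pos(): TCP position.
- robot.current_eef_rot(): TCP orientation.
- robot.current_contact_force(): force on the tool from outside, world axes, zero at the start.
- robot.current_torque(): the same for the moment, N m.
- robot.current_finger_gap(): opening from 0.0 (shut) to 1.0 (fully open).
Only numpy, scipy, OpenCV 4.12 (cv2) and the standard library are available. Lean on these libraries where they do the work, as an engineer would, in place of code of your own. Each camera call takes 0.05 s, during which the arm holds its last target. There are 200 camera calls.

### The job

Lift the chrome boring head by its shank and seat it on the three-groove setting stand so that all three ball feet drop fully home in the grooves and it stands level and cannot rock, then let go. The groove ring of the stand was left clamped at an unknown angle, so set the head down lightly and turn it until you feel the feet drop in; never let it bear on the stand with more than 25 N, its own weight included. Leave the insert cases, the arbor and the spanner where they are.

Things in the scene. Friction and masses are not known exactly. Their poses are not given: they have to be found in the camera images.
- head: Chrome boring head, 0.5 to 0.8 kg, 90 mm tall, upright on three 8 mm steel balls on a circle of 38 mm radius at 0, 120 and 240 degrees from its x axis. Above them, heights from the balls' lowest points: flange 86 mm dia, 5 to 14 mm; body 52 mm dia, 14 to 46 mm, with a small brass screw on its x side above one ball; shank, 46 to 90 mm. Origin: on the axis at the balls' lowest points; z up.
- shank (a point): Middle of the head's smooth round shank, 28 mm diameter, 44 mm long, on its axis 68 mm above the balls' lowest points: the place to grip, from above, at any yaw. Axes as the head's.
- stand: Dark steel stand fixed to the shelf: round base 124 mm dia, 16 mm high, 108 mm dia pedestal, on top a bright ring with three straight radial V grooves 120 degrees apart. The ring is clamped, light loads do not turn it. Its angle is NOT measured: the grooves may lie at any angle to the stand's x axis (brass pin on the base), so search up to 120 degrees of turn. Origin: centre of the underside; z up.
- seat (a point): On the stand's axis at the ring's flat top, 44 mm above the shelf. Grooves run from 26 to 50 mm radius, 9 mm wide at the top, 45 degree polished walls. Balls between grooves stand on the flat top; fully home they lie 2.8 mm lower. Let go with each ball within some 3 mm of its groove's middle, the head slides home by its weight. Stiff contact: some 20 N per mm or more.
- case_a: Clear plastic case of carbide inserts, 50 x 70 x 18 mm, lying loose on the shelf; leave alone. Origin: centre of its underside.
- case_b: Second clear plastic case of carbide inserts, same size; leave alone. Origin: centre of its underside.
- arbor: Aluminium arbor standing on end, 36 mm in diameter at the foot, 68 mm tall, loose; leave alone. Origin: centre of its underside.
- wrench: Brass hook spanner lying flat, about 145 mm long along its x axis, 7 mm thick, hook end 47 mm wide towards x, loose; leave alone. Origin: on its underside near the middle of the handle.
Things that resemble listed ones, but are neither listed nor needed, are in the scene too. Several things have the shape of the stand; the one meant has the colours described above.

How it is judged:
By the outcome, as a careful person would: the job done as asked, in the order asked, and still so for the second after the job is handed in, with the robot touching nothing.
It also fails if it takes over 72 s, if anything falls off the work surface, if the arm or the gripper's body presses on something with over 40 N, if the wrist force passes 120 N, or if a joint passes its speed limit or range.

## Working session

There is one attempt and no reset: what is moved stays moved. The work goes in short steps, each a Python script; the robot and the scene stay as the last script left them, time stands still between calls to the robot, and variables do not carry over. Pictures are saved under pics/ and viewed, about 8 in all and at most 12, crops included, and the job is handed in when it is done.

```bash
mkdir -p pics; ls; python3 - <<'E'
from station import robot, fingers, vision, workorder, recognise
import cv2
for c in ("side","top"):
    im=vision.grab_frame(c); cv2.imwrite(f"pics/{c}0.png",im[:,:,::-1])
    k=vision.calibration(c); print(c,{a:(b.round(4).tolist() if hasattr(b,'round') else b) for a,b in k.items()})
    for n in ("head","shank","stand","arbor","wrench","case_a"):
        print(n,[(round(d["p"],2),[round(float(v)) for v in d["rect"]]) for d in recognise(n,c)])
print(robot.current_time_s())
E
```

```text
pics
side {'mtx': [[450.4629, 0.0, 322.8305], [0.0, 450.4629, 232.5548], [0.0, 0.0, 1.0]], 'extrinsics': [[-0.9947, -0.103, 0.0022, 0.5508], [0.0729, -0.6889, 0.7212, -0.0762], [-0.0728, 0.7175, 0.6927, -0.964], [0.0, 0.0, 0.0, 1.0]]}
head [(0.86, [364, 177, 34, 42])]
shank []
stand [(0.94, [435, 327, 69, 71]), (0.87, [350, 319, 65, 67]), (0.75, [228, 266, 63, 55]), (0.68, [446, 419, 80, 82]), (0.59, [340, 398, 76, 79])]
arbor [(0.66, [294, 243, 17, 35])]
wrench []
case_a [(0.98, [236, 320, 43, 40]), (0.59, [280, 186, 24, 23])]
top {'mtx': [[618.6719, 0.0, 320.9962], [0.0, 618.6719, 248.5789], [0.0, 0.0, 1.0]], 'extrinsics': [[0.0018, -0.9999, 0.011, 0.0358], [0.9806, 0.0039, 0.1959, -0.5438], [-0.1959, 0.0104, 0.9806, -1.4225], [0.0, 0.0, 0.0, 1.0]]}
head [(0.62, [429, 281, 38, 38])]
shank [(0.89, [429, 280, 34, 35])]
stand [(0.73, [303, 173, 48, 44]), (0.72, [256, 343, 53, 52]), (0.65, [185, 345, 54, 50]), (0.62, [258, 275, 54, 52]), (0.56, [194, 273, 50, 51])]
arbor [(0.76, [331, 224, 9, 15])]
wrench [(0.64, [329, 288, 13, 59])]
case_a [(0.7, [250, 194, 30, 28]), (0.69, [417, 199, 32, 23])]
0.7
```

```bash
python3 - <<'E'
import cv2
im=cv2.imread("pics/top0.png")[130:400,140:500]; cv2.imwrite("pics/top0c.png",cv2.resize(im,None,fx=2.2,fy=2.2,interpolation=cv2.INTER_CUBIC))
E
```

```text
(no output)
```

View pics/top0c.png

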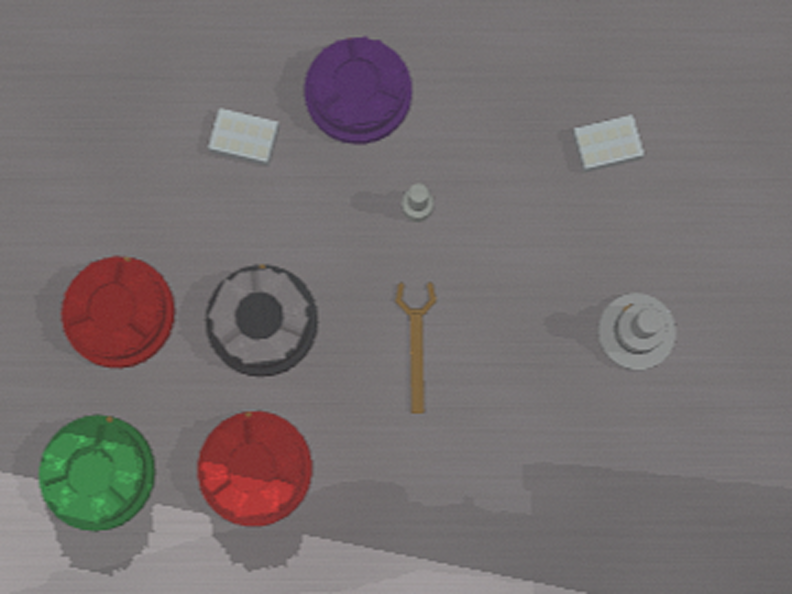

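View pics/side0.png

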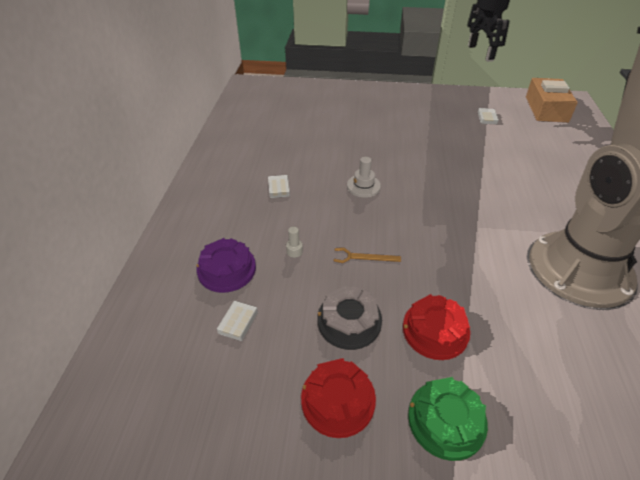

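The meant stand (dark base, bright ring) is at about (259,275) in top and (350,318) in side. The head is at about (430,280) in top and (364,177) in side. The arbor and spanner lie between them, so the carry must go above 68 mm. Next I fit the known circles to get positions.

```bash
cat > h.py <<'E'
import numpy as np, cv2
from scipy.optimize import minimize
from scipy.ndimage import map_coordinates
from station import robot, fingers, vision, workorder, recognise
def proj(P,cam):
    k=vision.calibration(cam); E=np.array(k["extrinsics"]); p=np.atleast_2d(P)@E[:3,:3].T+E[:3,3]
    q=(p*[1,-1,-1])@np.array(k["mtx"]).T; return q[:,:2]/q[:,2:]
def unproj(uv,z,cam):
    k=vision.calibration(cam); E=np.array(k["extrinsics"]); R,t=E[:3,:3],E[:3,3]
    d=np.linalg.solve(np.array(k["mtx"]),[*uv,1])*[1,-1,-1]; c=-R.T@t; d=R.T@d
    return c+d*(z-c[2])/d[2]
A=np.linspace(0,2*np.pi,181)[:-1]
def circ(c,r,z): return np.c_[c[0]+r*np.cos(A),c[1]+r*np.sin(A),0*A+z]
def sample(g,P,cam):
    uv=proj(P,cam); return map_coordinates(g,[uv[:,1],uv[:,0]],order=1,mode='nearest')
def fit(g,cam,c0,rz,sign=0,win=.012):
    """grid search for centre maximising edge contrast over circles (r,z)"""
    def s(c):
        v=0
        for r,z in rz:
            d=sample(g,circ(c,r+.002,z),cam)-sample(g,circ(c,r-.002,z),cam)
            v+=np.abs(d).mean() if sign==0 else sign*d.mean()
        return v
    best=np.array(c0[:2],float)
    for w,n in((win,13),(win/6,9),(win/24,9)):
        G=[best+[a,b] for a in np.linspace(-w,w,n) for b in np.linspace(-w,w,n)]
        best=G[int(np.argmax([s(c) for c in G]))]
    return best,s(best)
E
python3 - <<'E'
from h import *
hs={"top":(430,281),"side":(364,184)}; ss={"top":(259,275),"side":(350,318)}
for cam in("top","side"):
    im=cv2.imread(f"pics/{cam}0.png"); g=cv2.cvtColor(im,cv2.COLOR_BGR2GRAY).astype(float)
    c=unproj(hs[cam],.012,cam); print(cam,"head raw",c.round(4))
    for nm,rz in(("flange",[(.043,.0095 if cam=='x' else .014)]),("shanktop",[(.014,.09)])): print(nm,*fit(g,cam,c,rz))
    c=unproj(ss[cam],.03,cam); print("stand raw",c.round(4))
    print("base",*fit(g,cam,c,[(.062,.016)],1))
    for r in(.020,.022,.024,.026): print("hole",r,*fit(g,cam,c,[(r,.044)],1))
    print("ring outer",*fit(g,cam,c,[(.054,.044)],-1))
    big=cv2.resize(im[240:315,220:470] if cam=="top" else im[150:360,300:400],None,fx=3.2 if cam=="top" else 2.8,fy=3.2 if cam=="top" else 2.8,interpolation=cv2.INTER_CUBIC)
    if cam=="top":
        a=cv2.resize(im[238:312,222:296],(590,590),interpolation=cv2.INTER_CUBIC)
        cv2.imwrite("pics/z.png",a)
E
```

```text
top head raw [ 0.4726 -0.2285  0.012 ]
flange [ 0.47468137 -0.22633122] 22.82351026342489
shanktop [ 0.46855637 -0.21858122] 21.489545895521015
stand raw [0.4831 0.186  0.03  ]
base [0.48480131 0.18832759] 41.438833028770084
hole 0.02 [0.47867631 0.19020259] 16.229224228959392Traceback (most recent call last):
  File "<stdin>", line 9, in <module>
  File "h.py", line 27, in fit
    best=G[int(np.argmax([s(c) for c in G]))]
                          ~^^^
  File "h.py", line 21, in s
    d=sample(g,circ(c,r+.002,z),cam)-sample(g,circ(c,r-.002,z),cam)
                                     ~~~~~~^^^^^^^^^^^^^^^^^^^^^^^^
  File "h.py", line 15, in sample
    uv=proj(P,cam); return map_coordinates(g,[uv[:,1],uv[:,0]],order=1,mode='nearest')
  File "h.py", line 6, in proj
    k=vision.calibration(cam); E=np.array(k["extrinsics"]); p=np.atleast_2d(P)@E[:3,:3].T+E[:3,3]
ValueError: time passes only in moves, steps and waits
```

```bash
python3 - <<'E'
s=open('h.py').read()
s=s.replace("def proj(","CAL={c:vision.calibration(c) for c in('top','side')}\ndef proj(").replace("k=vision.calibration(cam)","k=CAL[cam]")
open('h.py','w').write(s)
E
python3 - <<'E'
from h import *
hs={"top":(430,281),"side":(364,184)}; ss={"top":(259,275),"side":(350,318)}
T=[]
for cam in("top","side"):
    im=cv2.imread(f"pics/{cam}0.png"); g=cv2.cvtColor(im,cv2.COLOR_BGR2GRAY).astype(float)
    c=unproj(hs[cam],.012,cam); print(cam,"head raw",c.round(4))
    f=fit(g,cam,c,[(.043,.014)],-1)[0]; st=fit(g,cam,c,[(.014,.09)])[0]; print("flange",f,"shank",st)
    c=unproj(ss[cam],.03,cam); print("stand raw",c.round(4))
    b=fit(g,cam,c,[(.062,.016)],1)[0];print("base",b)
    for r in(.020,.022,.024,.026): print("hole",r,*fit(g,cam,c,[(r,.044)],1))
    d=[sample(g,circ(b,r,.044),cam) for r in(.034,.038,.042)]
    print((np.mean(d,0)[::3]).round().astype(int).tolist())
    for ctr,z0,h in((hs[cam],None,30),(ss[cam],None,45)):
        x,y=ctr; y0=y-(12 if h==30 and cam=="side" else 0); F=8 if h==30 else 6
        a=cv2.resize(im[y0-h:y0+h,x-h:x+h],None,fx=F,fy=F,interpolation=cv2.INTER_CUBIC)
        L=[(f,.043,.014),(st,.014,.09)] if h==30 else [(b,.062,.016),(b,.054,.044),(b,.024,.044)]
        for cc,r,z in L:
            uv=(proj(circ(cc,r,z),cam)-[x-h,y0-h]+.5)*F
            for u,v in uv[::2]: cv2.circle(a,(int(u),int(v)),0,(0,0,255),-1)
        T.append(cv2.resize(a,(400,300*400//300)))
o=np.vstack([np.hstack(T[:2]),np.hstack(T[2:])]); o=cv2.resize(o,(600,600)); cv2.imwrite("pics/z.png",o)
E
```

```text
top head raw [ 0.4726 -0.2285  0.012 ]
flange [ 0.47468137 -0.22633122] shank [ 0.46855637 -0.21858122]
stand raw [0.4831 0.186  0.03  ]
base [0.48480131 0.18832759]
hole 0.02 [0.47867631 0.19020259] 16.229224228959392
hole 0.022 [0.48080131 0.19020259] 18.1721702989447
hole 0.024 [0.48492631 0.18770259] 25.2646194305191
hole 0.026 [0.48555131 0.18882759] 43.39227896454193
[113, 102, 99, 113, 115, 118, 122, 121, 117, 115, 115, 115, 116, 115, 118, 116, 118, 118, 118, 116, 106, 100, 104, 115, 119, 121, 117, 117, 115, 116, 116, 116, 116, 116, 117, 120, 121, 118, 117, 116, 110, 95, 108, 114, 116, 117, 120, 119, 116, 116, 115, 115, 116, 115, 116, 118, 120, 120, 119, 117]
side head raw [ 0.4714 -0.2287  0.012 ]
flange [ 0.47287758 -0.22578215] shank [ 0.47287758 -0.22503215]
stand raw [0.4824 0.2015 0.03  ]
base [0.4838529  0.19622644]
hole 0.02 [0.4899779  0.19072644] 24.591911032740843
hole 0.022 [0.4876029  0.19072644] 30.05331202808129
hole 0.024 [0.4837279  0.19072644] 44.877264930917754
hole 0.026 [0.4837279  0.18960144] 42.544614366758765
[131, 113, 119, 122, 119, 122, 122, 118, 117, 116, 116, 116, 115, 116, 118, 120, 121, 119, 120, 118, 119, 112, 102, 109, 116, 117, 119, 121, 123, 121, 119, 118, 118, 118, 117, 118, 120, 123, 122, 120, 119, 100, 108, 115, 116, 120, 121, 118, 116, 116, 117, 117, 119, 123, 123, 125, 120, 118, 129, 146]
```

View pics/z.png

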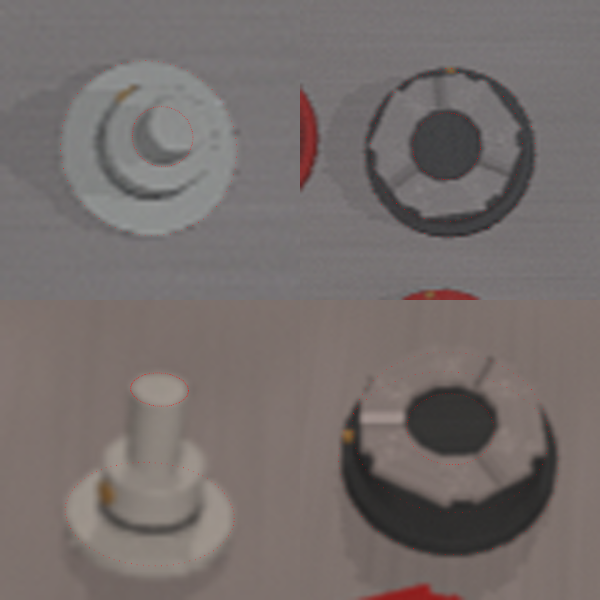

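Head is at about (0.474,-0.226). The stand is at about (0.4848,0.189), with both cameras agreeing within 2 mm. The grooves read at about 7° (mod 120). The brass screw shows at top px (425.0,269.4) and side px (355.2,180.6). Next is the grasp.

```bash
python3 - <<'E'
from h import *
H=np.array([.474,-.226])
for cam,uv in(("top",(425.,269.4)),("side",(355.2,180.6))):
    for z in(.03,.04):
        d=unproj(uv,z,cam)[:2]-H; print(cam,z,"screw r",np.hypot(*d).round(4),"yaw",np.degrees(np.arctan2(d[1],d[0])).round(1))
print(robot.current_tool_pos(),robot.current_eef_rot())
print(robot.current_contact_force())
yaw=0
O=[180,0,yaw]
for p in([*H,.2],[*H,.07],[.4848,.189,.2]):
  for y in(-60,0,60,90): print(p,y,np.round(robot.inverse_kinematics(p,[180,0,y]) or [0],0).tolist())
E
```

```text
top 0.03 screw r 0.027 yaw 26.6
top 0.04 screw r 0.0264 yaw 31.8
side 0.03 screw r 0.0222 yaw 24.4
side 0.04 screw r 0.0301 yaw 48.1
[ 0.19467699 -0.51439859  0.24831413] [1.79998400e+02 2.54410083e-03 2.07297659e+01]
[ 0.53661859 -1.06546343 -0.52030473]Traceback (most recent call last):
  File "<stdin>", line 11, in <module>
ValueError: The truth value of an array with more than one element is ambiguous. Use a.any() or a.all()
```

```bash
python3 - <<'E'
from h import *
H=[.474,-.226]; Y=20
print(np.round(robot.inverse_kinematics([*H,.07],[180,0,Y])), [np.round(robot.inverse_kinematics([.4848,.189,.14],[180,0,y])) for y in(-70,0,70)])
robot.move_to([*H,.19],[180,0,Y]); F0=robot.current_contact_force(); print("F0",F0)
robot.line_to([*H,.07],velocity=.1,f_stop=6)
print(robot.current_tool_pos())
fingers.gripper_to(0.0,force=60); print("gap",robot.current_finger_gap())
print(robot.line_to([*H,.17],velocity=.08)); robot.pause(.3)
print("F",robot.current_contact_force(),"M",robot.current_torque(),robot.current_finger_gap(),robot.current_time_s())
T=[]
for cam,P in(("top",[*H,.15]),("side",[*H,.13])):
    im=vision.grab_frame(cam)[:,:,::-1]; cv2.imwrite(f"pics/{cam}1.png",im)
    u,v=proj(P,cam)[0].astype(int); print(cam,u,v)
    T.append(cv2.resize(im[v-45:v+45,u-45:u+45],(400,400),interpolation=cv2.INTER_CUBIC))
cv2.imwrite("pics/g.png",np.hstack(T))
E
```

```text
[ 34.  26. -13. 103.   7.  52. -53.] [array([ 21.,  33., -62.,  99.,  31.,  68., 150.]), array([  14.,   28.,  -50.,   99.,   23.,   64., -133.]), array([ 21.,  33., -63.,  99.,  32.,  68., -71.])]
F0 [0.30485944 0.45381632 1.07352012]
[ 0.47463687 -0.22626909  0.07071151]
gap 0.31199896679863287
False
F [ 0.17406491  0.26743299 -6.30353993] M [ 0.04854186 -0.02036961 -0.03464631] 0.3121573791230688 5.8167
top 440 271
side 366 145
```

View pics/g.png

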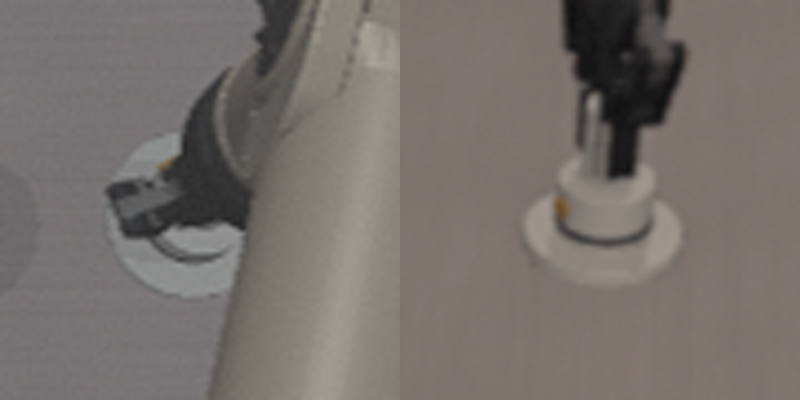

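Grasp is good: gap 0.312 (about 28 mm), weight about 7.4 N, head level, brass screw visible. Next I fit the held head's offset, carry it over the stand and set it down lightly at the estimated angle.

```bash
python3 - <<'E'
from h import *
p=robot.current_tool_pos(); print(p, robot.current_eef_rot())
g=cv2.cvtColor(cv2.imread("pics/side1.png"),cv2.COLOR_BGR2GRAY).astype(float)
for dz in(.099,.0993): print("flange side",fit(g,"side",p,[(.043,.014+dz)],-1))
S=[.4848,.189]
robot.move_to([.474,-.226,.19],[180,0,20])
robot.line_to([*S,.19],[180,0,0],velocity=.15)     # head yaw 27 -> 7
robot.line_to([*S,.125],velocity=.06); robot.pause(.4)
print(robot.current_tool_pos(),robot.current_eef_rot(),robot.current_contact_force(),robot.current_time_s())
T=[]
for cam in("top","side"):
    im=vision.grab_frame(cam)[:,:,::-1]; cv2.imwrite(f"pics/{cam}2.png",im)
    u,v=proj([*S,.09],cam)[0].astype(int)
    T.append(cv2.resize(im[v-50:v+50,u-50:u+50],(400,400),interpolation=cv2.INTER_CUBIC))
g=cv2.cvtColor(im,cv2.COLOR_BGR2GRAY).astype(float)
print("flange side",fit(g,"side",S,[(.043,.014+.055)],-1))
cv2.imwrite("pics/s.png",np.hstack(T))
E
```

```text
[ 0.47397138 -0.22595752  0.16988573] [-1.79990820e+02  6.47493070e-03  2.00049386e+01]
flange side (array([ 0.47272138, -0.22645752]), np.float64(12.958523803940837))
flange side (array([ 0.47272138, -0.22608252]), np.float64(12.957980654417952))
[0.48483582 0.18900565 0.1251023 ] [-1.79998661e+02 -1.01597673e-02 -1.14836793e-03] [-0.21713351  0.34076923 -5.66330145] 10.7167
flange side (array([0.4833  , 0.190375]), np.float64(16.042570774123064))
```

View pics/s.png

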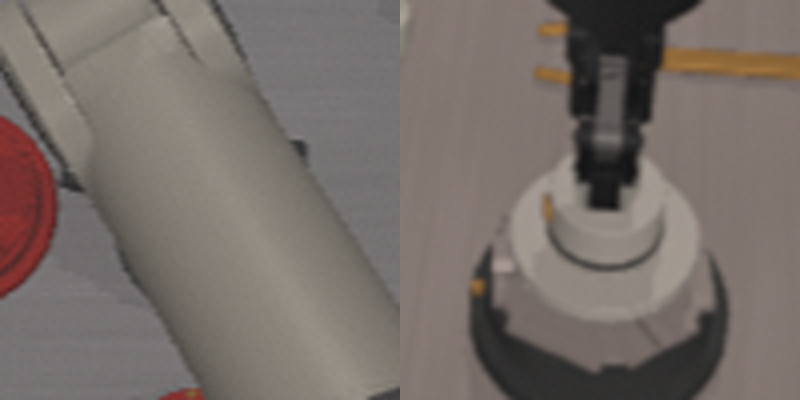

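Side camera: the held flange is at (0.4833,0.1904) and the ring hole at (0.4837,0.1896), so it is centred within 1 mm. Expected contact is TCP z ≈ 0.1147 on the flat and 0.1119 home.

```bash
cat >> h.py <<'E'
S=[.4848,.189]
def touch(f=2.5):
    p=robot.current_tool_pos()
    hit=robot.line_to([p[0],p[1],.1085],velocity=.006,f_stop=f)
    q=robot.current_tool_pos(); return hit,round(q[2]*1e3,2),np.round(robot.current_contact_force(),2),np.round(robot.current_torque(),2)
E
python3 - <<'E'
from h import *
robot.line_to([*S,.118],velocity=.03); robot.pause(.3); print(robot.current_contact_force())
print(touch(), robot.current_eef_rot()); print(robot.current_time_s())
E
```

```text
[-0.3130747   0.39539178 -6.56669309]
(True, np.float64(112.84), array([0.58, 0.02, 4.41]), array([ 0.12, -0.19, -0.22])) [-1.79989336e+02  4.27850312e-03 -5.71847823e-02]
12.4
```

```bash
python3 - <<'E'
from h import *
for y in(-3,-6,3,0):
    robot.line_to([*S,.1155],velocity=.02)
    robot.line_to([*S,.1155],[180,0,y],velocity=.02); robot.pause(.2)
    print(y,np.round(robot.current_contact_force(),2),touch(), round(robot.current_time_s(),1))
E
```

```text
-3 [ 0.02  0.1  -6.48] (True, np.float64(111.37), array([-0.15,  0.58,  4.38]), array([ 0.1 , -0.07,  0.15])) 14.0
-6 [ 0.1   0.45 -6.04] (True, np.float64(113.12), array([-0.37,  0.61,  3.98]), array([-0.  , -0.13,  0.13])) 15.5
3 [ 0.26  0.34 -4.82] (True, np.float64(113.99), array([0.02, 0.4 , 4.32]), array([ 0.06, -0.15, -0.1 ])) 16.9
0 [ 0.02  0.3  -6.12] (True, np.float64(112.87), array([0.5 , 0.29, 4.26]), array([ 0.14, -0.18, -0.22])) 18.4
```

Home lies near tool yaw -2.7°. The depth curve is a V: about 114 mm on the flat, about 111.2 mm home. I settle there and check.

```bash
python3 - <<'E'
from h import *
for y in(-2.7,):
    robot.line_to([*S,.1150],velocity=.02)
    robot.line_to([*S,.1150],[180,0,y],velocity=.02); robot.pause(.2)
    print(y,np.round(robot.current_contact_force(),2),touch(3), round(robot.current_time_s(),1))
# feel the walls: small turns at the seated height must meet a restoring moment both ways
p=robot.current_tool_pos()
for d in(.8,-.8,0):
    robot.line_to(p,[180,0,-2.7+d],velocity=.02); robot.pause(.15)
    print("turn",d,np.round(robot.current_torque(),2),np.round(robot.current_contact_force(),2),np.round(robot.current_tool_pos()*1e3,2))
E
```

```text
-2.7 [ 0.16 -0.1  -6.73] (True, np.float64(111.38), array([0.95, 0.26, 4.27]), array([ 0.02, -0.04, -0.07])) 19.9
turn 0.8 [-0.11  0.16 -0.26] [-1.46 -0.69  3.18] [485.14 188.99 111.64]
turn -0.8 [-0.16  0.07  0.31] [ 0.   -0.26  3.12] [485.13 189.01 111.5 ]
turn 0 [-0.02  0.02  0.04] [ 0.3  -0.29  2.38] [485.09 188.92 111.37]
```

The restoring moment is symmetric (±0.3 N m), so the head is captured in the grooves. I ease the load, let go, back off and inspect.

```bash
python3 - <<'E'
from h import *
fingers.gripper_to(1.0); print("gap",robot.current_finger_gap(),robot.current_contact_force())
p=robot.current_tool_pos()
robot.line_to([p[0],p[1],.21],velocity=.08)
robot.move_to([.42,-.1,.3],[180,0,0]); robot.pause(.3)
T=[]
for cam in("top","side"):
    im=vision.grab_frame(cam)[:,:,::-1]; cv2.imwrite(f"pics/{cam}3.png",im)
    g=cv2.cvtColor(im,cv2.COLOR_BGR2GRAY).astype(float)
    for z in(.0412,.044): print(cam,z,"flange",fit(g,cam,S,[(.043,.014+z)],0,.006),"shank",fit(g,cam,S,[(.014,.09+z)],0,.006))
    u,v=proj([*S,.07],cam)[0].astype(int)
    T.append(cv2.resize(im[v-50:v+50,u-50:u+50],(400,400),interpolation=cv2.INTER_CUBIC))
    print([(round(d["p"],2),np.round(d["rect"])) for d in recognise("wrench",cam)+recognise("arbor",cam)+recognise("case_a",cam)])
cv2.imwrite("pics/f.png",np.hstack(T)); print(robot.current_time_s())
E
```

```text
gap 1.0021449469960775 [ 0.69494007  0.4189206  -1.14851597]
top 0.0412 flange (array([0.4861125, 0.1891875]), np.float64(23.0695682548926)) shank (array([0.4793  , 0.185375]), np.float64(20.038071527870766))
top 0.044 flange (array([0.485675, 0.189   ]), np.float64(22.73716005496228)) shank (array([0.4788625, 0.1850625]), np.float64(20.032595856617657))
[(0.74, array([257., 274.,  52.,  48.])), (0.57, array([328., 289.,  16.,  56.])), (0.39, array([257., 274.,  35.,  38.])), (0.78, array([328., 222.,  10.,  18.])), (0.78, array([251., 195.,  28.,  22.])), (0.76, array([417., 196.,  30.,  26.]))]
side 0.0412 flange (array([0.4834875, 0.191875 ]), np.float64(16.07350319859998)) shank (array([0.4834875, 0.1901875]), np.float64(18.458205403703413))
side 0.044 flange (array([0.4834875, 0.194    ]), np.float64(16.2445835941161)) shank (array([0.483425 , 0.1925625]), np.float64(18.34856999730661))
[(0.68, array([368., 254.,  65.,  15.])), (0.16, array([350., 322.,  66.,  63.])), (0.93, array([296., 243.,  13.,  28.])), (0.93, array([236., 320.,  41.,  39.])), (0.56, array([281., 185.,  20.,  26.]))]
25.0333
```

View pics/f.png

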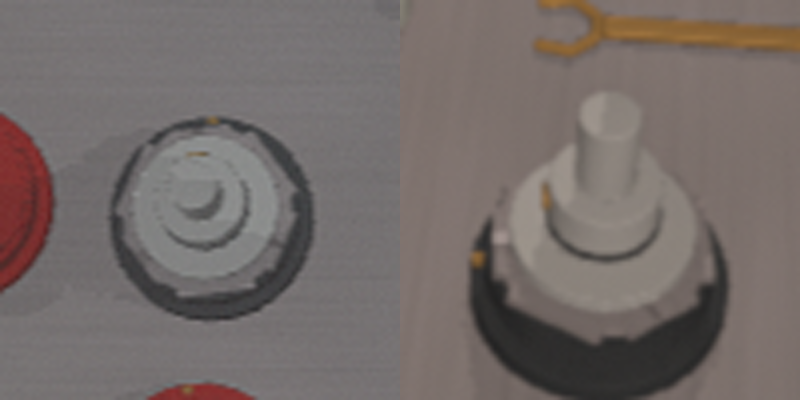

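The image shows the head upright and centred on the ring, the brass screw lined up with a groove, and the other items in place. As a last check I press lightly (4 N) on the shank top with shut fingers to confirm the height. Expected tip height is 131.2 mm if home, 134 if not.

```bash
python3 - <<'E'
from h import *
fingers.gripper_to(0.0,force=20)
robot.move_to([.485,.189,.19],[180,0,0]); robot.line_to([.485,.189,.158],velocity=.06); robot.pause(.3)
f0=robot.current_contact_force()
hit=robot.line_to([.485,.189,.140],velocity=.006,f_stop=4)
q=robot.current_tool_pos(); print(hit,"tip z",(q[2]-robot.tip_reach)*1e3,robot.current_contact_force()-f0)
robot.line_to([.485,.189,.21],velocity=.08); robot.move_to([.42,-.1,.3],[180,0,0]); robot.pause(.3)
im=vision.grab_frame("side")[:,:,::-1]
a=cv2.imread("pics/side3.png"); u,v=proj([*S,.07],"side")[0].astype(int)
d=np.abs(a.astype(int)-im)[v-50:v+50,u-50:u+50]; print("change",d.mean(),np.percentile(d,99.5),robot.current_time_s())
g=cv2.cvtColor(np.ascontiguousarray(im),cv2.COLOR_BGR2GRAY).astype(float)
print(fit(g,"side",S,[(.014,.1312)],0,.006))
E
```

```text
True tip z 130.78497142898294 [ 0.33602318 -0.48269206  3.87633492]
change 0.5281666666666667 3.0 32.1833
(array([0.48355, 0.19025]), np.float64(18.601470060932105))
```

The shank top is at 130.8 mm against 131.2 mm expected home. The picture did not change after the press, so the head does not rock.

```bash
python3 -c "
from station import workorder
print(workorder.close_job())"
```

```text
the job is handed in; nothing more can be done
None
```

I seated the boring head on the dark stand with the bright ring, let go and handed the job in at about 32 s.

**Seating:** I lifted the head by its shank and set it down lightly. The bearing force read about 11 N at most at the stops, including the 7 N weight. I probed tool angles from +3° to -6° and felt the feet drop in near -2.7°. There the tool stood 2.6 mm lower than at the highest probe, and small turns either way met an even restoring moment.

**Checks after letting go:**
- **Height:** a 4 N press on the shank top gave 130.8 mm. It should be about 131.2 mm fully home and 134 mm on the flat.
- **Rocking:** the side picture did not change after the press.
- **Centring:** the side camera puts the shank within about 1 mm of the ring centre.
- **Other items:** the cases, arbor and spanner showed where they were at the start, within a few pixels.

**Checks that disagreed:**
- In the top camera the shank-top circle fit was about 6 to 7 mm off, both before the lift and after. It locked onto shading, so I did not use it.
- The final side-camera fits of the flange and shank differ by 1.7 mm, which is under a pixel. I did not measure tilt more closely than that.

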